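Bolt the lid of the paint chest

TASK

The lid of the paint chest is shut but not bolted. With a fingertip, gently push the steel knob of the barrel bolt along its slot until the bolt is fully home in the keeper, then push the knob over sideways, right down into the notch, so that the bolt cannot slide back. Push only: do not squeeze the knob or lift the lid, and leave everything on and around the chest where it is.

Things in the scene. Friction and masses are not known exactly. Their poses are not given: they have to be found in the camera images.
- chest: plywood supply chest with a green lid, fixed to the table, 280 x 440 x 120 mm (its x, y, z). Origin: centre of its underside. The first 140 mm from its -y end are a fixed plywood deck; the other 300 mm are the lid, flush with the deck at 120 mm above the table. A steel barrel bolt lies on the lid near the deck, its axis parallel to the chest's y at chest x = 0, 16 mm above the lid's top.
- bolt (a joint): slide of the bolt (16 mm steel rod with its knob) along the chest's -y: 0 fully drawn back, 0.046 m fully home against its stop. The knob can enter the notch only from about 0.043 m up. Starts at 0 to 0.015 m. Stays where it is left; about 3 N to push; squeezing or forcing the knob with over 35 N spoils it.
- bolt_knob (a joint): turn of the knob about the bolt's axis: 0 upright, growing as it tips towards the chest's -x side, 1.5 rad at its stop, nearly level. The slot holds it within about 0.2 rad of upright (it gives a little if forced) until the bolt is home. Stays where it is left; about 1 to 2 N at the knob to turn it. Once it is down in the notch, the bolt is locked.
- knob_end (a point): centre of the outer end of the knob, 46 mm from the bolt's axis (62 mm above the lid when upright). The knob is a bright steel cylinder 17 mm across and 28 mm long (18 to 46 mm from the axis) on a 7 mm stem.
- slot_start (a point): point on the bolt's axis below the knob when the bolt is fully drawn back (bolt = 0). The slot runs along the top of the dark barrel, towards the chest's -y, with the knob upright in it. Barrel: 25 mm across, top 28 mm above the lid, from 23 mm on the +y side of this point to 69 mm on its -y side, on a base plate 44 mm wide, 3 mm thick. The rod sticks out of its +y end.
- slot_corner (a point): point on the bolt's axis below the corner of the slot, 45 mm from slot_start towards the chest's -y, 16 mm above the lid: here the slot turns a right angle into a notch, 11 mm wide, that goes down the barrel's side towards the chest's -x.
- keeper_mouth (a point): centre of the mouth of the keeper, a dark steel arch on the deck 30 mm wide, 24 mm long, 29 mm high, that the bolt shoots into; 16 mm above the deck, on the bolt's axis.
- lid (a joint): hinge of the lid along the chest's +y edge: 0 shut, grows as the lid's deck-side edge lifts (rad). Starts at 0; only its own weight (about 1 kg) keeps it shut until bolted.
- tape: cream roll of masking tape lying on the lid, 96 mm across, 24 mm high; origin at the centre of its underside. Leave alone.
- palette_knife: palette knife lying on the lid, 195 mm long along its x, wooden handle 12 mm high; origin on its underside near the middle. Leave alone.
- paint_pot: small closed red paint pot on the deck, 52 mm across, 52 mm high; origin at the centre of its underside. Leave alone.
- brush_jar: glass jar of paint brushes on the table, 76 mm across, about 200 mm high with brushes; origin at the centre of its underside. Leave alone.
- paint_bottle: white paint bottle, 52 mm across, 150 mm high; origin at the centre of its underside. Leave alone.
- palette: round white palette with paint wells on the table, 170 mm across, 12 mm high; origin at the centre of its underside. Leave alone.
- marker: black marker pen with a blue cap lying on the table, 137 mm long along its x, 17 mm thick; origin on its underside near the middle. Leave alone.
- solvent_tin: blue tin, 66 mm across, 110 mm high; origin at the centre of its underside. Leave alone.

How it is judged:
By the outcome, as a careful person would: the job done as asked, in the order asked, and still so for the second after the job is handed in, with the robot touching nothing.
It also fails if it takes over 48 s, if anything falls off the work surface, if the arm or the gripper's body presses on something with over 40 N, if the wrist force passes 120 N, or if a joint passes its speed limit or range.

ROBOT

A 6-joint arm with a two-finger parallel gripper is mounted at the origin on the work surface. World frame = base frame: x ahead of the robot, y to its left, z up, the work surface at z = 0. Lengths are in m, angles in degrees, forces in N, time in s.
With the tool pointing down it reaches from about 0.4 to 0.825 m from the base axis. Payload 7 kg.
Tool frame: the origin (TCP) lies midway between the tips of the shut fingers; the grasp point (between the pads) lies r.hold_point_z behind it (r.hold_point_z is the distance from the TCP to the grasp point, in m); z points along the fingers, x is the direction in which the jaws open and shut, and the axes are right-handed (so a half turn about z gives the same grasp; the last joint's range is limited). The gripper opens to 88 mm and grips with 3 to 60 N. Pads are 19 mm wide; open, the fingers measure 130 mm over their backs; the gripper's body (78 mm by 193 mm) begins 47 mm behind the grasp point.
Start: joints at [91.221, 20.546, 0.682, 0, -70.136, -16.507], TCP at [0.178, 0.651, 0.227] pointing down, gripper open.
Joint ranges: [-176.03, 176.03], [-82.01, 121.73], [-58.28, 71.71], [-173.87, 95.51], [-174.79, -0.11], [-173.66, 173.66]. Speed limits (degrees/s): [136.94, 136.94, 172.46, 180, 180, 180].

INTERFACE

Orientations are given as [roll, pitch, yaw] about the fixed x, y, z axes, in that order (R = Rz(yaw) Ry(pitch) Rx(roll)).
In Python, from plant import get_state, viewer, close_job, r gives the robot as it stands.
- The arm moves only by the tool apply_moves, never from a script. Its argument "plan" is a list of rows, each a list of 3 entries, a list of its own where there are three numbers: the closure in counts, from 0 (fully open) to 255 (shut), then the shift along the tool's x, y, z in units of 50 mm (1.0 is 50 mm), then the turn about the tool's z in units of 6 degrees (1.0 is 6 degrees). A call has 1 to 12 rows; each row shifts and turns the commanded pose from where the row before left it, along the tool's axes as they then stand; what a row does not reach is not made up. A row lasts 1/8 s, in which the tool goes at most 62.5 mm and 10.7 degrees, less where a joint would pass 70% of its speed; a pose out of reach is approached as far as the arm can. A call is refused whole if a number of a shift passes 1 or a number of a turn 1, either way. A call with a gripper value outside its range is refused whole. The fingers move at their own pace and stop on an object; "squeeze" is the grip in N (left out, the last holds). Time passes only in rows, so rows that do not move let the fingers close. It gives the time, the measured TCP pose, the force and the opening at its end, in the units of the state.
- get_state(): the state, without advancing time (a new reading comes with each control period).
- viewer.capture(name): name is "scene" or "top" or "wrist"; returns a dict with "frame" (384x512x3 uint8, blue, green, red), "K" (3x3 intrinsics, pixels), "R" (3x3) and "t" (3): a world point X has camera coordinates R X + t; the wrist camera has in their place "mount" (4x4, takes a point from camera to tool coordinates, whose origin is the TCP and whose axes are the tool frame's). Camera axes: x right, y down, z forward; pixel columns grow to the right and rows downward; lengths in m; the calibration is good to about 2 mm. A picture is of the moment at which its call begins: read the wrist's pose just before it. There is no depth.
- close_job(): hands the job in, once; it reports no verdict.
The state is a dict: "time_s": time; "joints": joint angles; "qd": joint speeds; "joint_torque": joint torques, N m; "tcp_pos": TCP position; "eef_rot": TCP orientation; "contact_force": force on the tool from outside, world axes, zero at the start; "moment": the same for the moment, N m; "gripper_width": finger opening in m.
Only numpy, scipy, OpenCV 4.12 (cv2) and the standard library are available. Lean on these libraries where they do the work, as an engineer would, in place of code of your own. Each camera call takes 0.05 s, during which the arm holds its last target.

## Working session

There is one attempt and no reset: what is moved stays moved. The work goes in short steps, Python scripts to look and compute and a tool call to move; the robot and the scene stay as the last step left them, time stands still between calls to the robot, and variables do not carry over. Pictures are saved under pics/ and viewed, and the job is handed in when it is done.

Besides the shell and the picture viewer there is one more tool, called after "Request:" as name(argument=value, ...) on one line, values as JSON. apply_moves: Moves the arm, as the interface text tells. Its arguments: {"type":"object","properties":{"plan":{"type":"array","items":{"type":"array"}},"squeeze":{"type":"number"}},"required":["plan"]}

```bash
mkdir -p pics
cat > h.py <<'E'
import numpy as np,cv2
from plant import get_state,viewer,close_job,r
from scipy.spatial.transform import Rotation as Ro
def cap(n,f=None):
    s=get_state();c=viewer.capture(n)
    K=np.array(c["K"])
    if n=="wrist":
        M=np.array(c["mount"]);T=np.eye(4);T[:3,:3]=Ro.from_euler('xyz',s["eef_rot"],degrees=True).as_matrix();T[:3,3]=s["tcp_pos"]
        W=T@M;R=W[:3,:3].T;t=-R@W[:3,3]
    else: R=np.array(c["R"]);t=np.array(c["t"])
    if f: cv2.imwrite("pics/"+f,c["frame"])
    return c["frame"],K,R,t
def plane(uv,z,K,R,t):
    d=R.T@np.linalg.solve(K,[uv[0],uv[1],1]);o=-R.T@t
    return o+d*(z-o[2])/d[2]
def proj(X,K,R,t):
    p=K@(R@np.array(X)+t);return p[:2]/p[2]
E
python3 - <<'E'
from h import *
print(get_state(),r.hold_point_z)
for n in["scene","top","wrist"]:
    f,K,R,t=cap(n,n+"0.png");print(n,K.tolist(),(-R.T@t).tolist())
E
```

```text
{'time_s': 0.0, 'joints': array([ 9.12214868e+01,  2.05897481e+01,  6.34197466e-01, -1.96651293e-02,
       -7.01352080e+01, -1.65078522e+01]), 'qd': array([-0.0121836 ,  0.00024518,  0.09760893, -0.06254615, -0.08763224,
       -0.08074216]), 'joint_torque': array([ 1.02587685e-03, -5.82712555e+01,  2.93052328e+01,  6.99737236e+00,
        6.85914667e-03, -1.48736490e-04]), 'tcp_pos': array([0.17784825, 0.65064937, 0.22564637]), 'eef_rot': array([-1.79991933e+02, -9.22709361e-02, -1.05293069e+02]), 'contact_force': array([ 0.62329952, -0.31151432, -0.14228968]), 'moment': array([-0.03018669,  0.02902733, -0.00365795]), 'gripper_width': 0.08769142350707643} 0.0188
scene [[419.3197695669675, 0.0, 255.2330805035832], [0.0, 419.3197695669675, 187.19831128371007], [0.0, 0.0, 1.0]] [1.247358828484282, 0.08109246406303691, 1.3528603706241455]
top [[377.88656279846015, 0.0, 255.29636692684107], [0.0, 377.88656279846015, 188.03721725312604], [0.0, 0.0, 1.0]] [0.393153444517963, 0.008184807257489903, 1.2758668395646156]
wrist [[282.2720542716255, 0.0, 258.76267545845195], [0.0, 282.2720542716255, 187.75608456965182], [0.0, 0.0, 1.0]] [0.2574961943475173, 0.6300959756513443, 0.3857339860574369]
```

View pics/scene0.png

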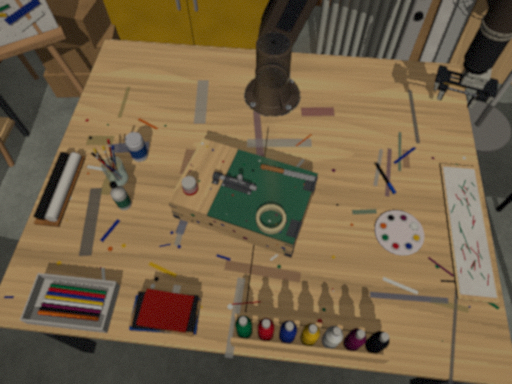

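View pics/top0.png

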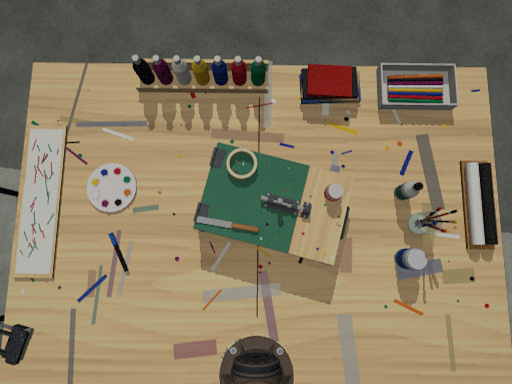

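View pics/wrist0.png

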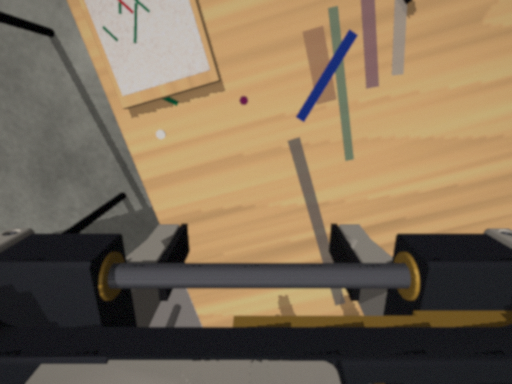

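The scene and top views show the chest ahead of the robot. The deck is toward world -y (right in the top view) and the bolt sits near px (283,205). I'll zoom in on both.

Run:
```python
from h import *
a=cv2.imread("pics/top0.png")[135:275,185:360];b=cv2.imread("pics/scene0.png")[125:260,160:330]
cv2.imwrite("pics/t1.png",cv2.resize(a,None,fx=4.2,fy=4.2,interpolation=cv2.INTER_CUBIC))
cv2.imwrite("pics/s1.png",cv2.resize(b,None,fx=4.2,fy=4.2,interpolation=cv2.INTER_CUBIC))
```

```text
(no output)
```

View pics/t1.png

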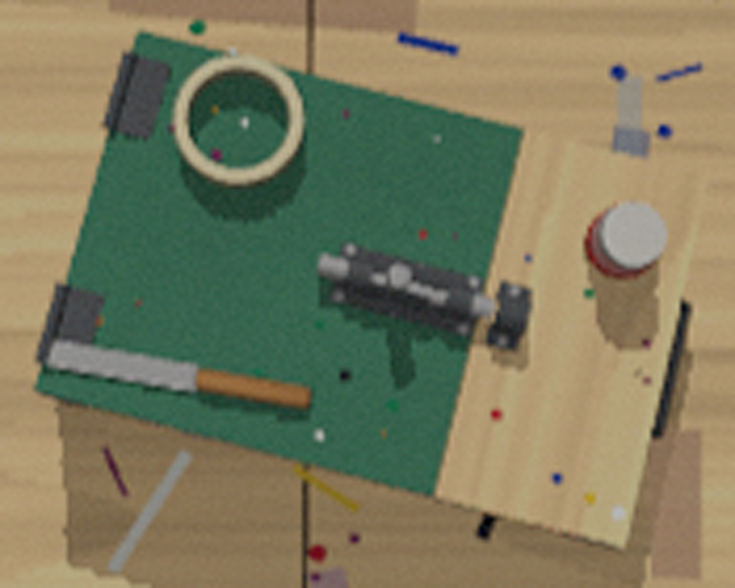

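View pics/s1.png

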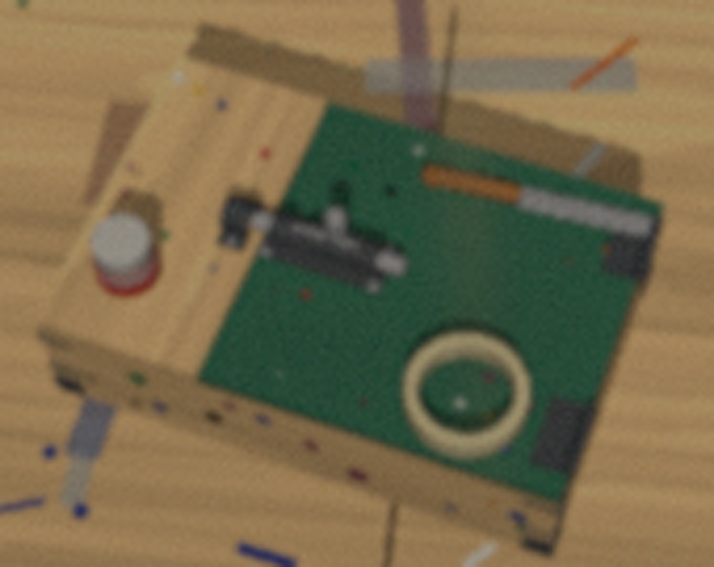

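The enlarged top view shows the lid corners, in crop pixels, at about (140,32), (523,128), (436,495) and (37,393). The knob end is a bright disc near (400,273), and the keeper is near (512,315). Next I'll measure them.

Run:
```python
from h import *
for n in["top","scene"]:
    f,K,R,t=cap(n)
    hsv=cv2.cvtColor(f,cv2.COLOR_BGR2HSV)
    m=cv2.inRange(hsv,(60,80,25),(95,255,180))
    m=cv2.morphologyEx(m,cv2.MORPH_CLOSE,np.ones((5,5)))
    cs,_=cv2.findContours(m,cv2.RETR_EXTERNAL,cv2.CHAIN_APPROX_NONE)
    c=max(cs,key=cv2.contourArea)
    P=np.array([plane(p[0],.12,K,R,t)[:2] for p in c],np.float32)
    h=cv2.convexHull(P*1000)
    rc=cv2.minAreaRect(h);print(n,rc);print(cv2.boxPoints(rc))
def pt(u,v): return (184.5+(u+.5)/4.2,134.5+(v+.5)/4.2)
f,K,R,t=cap("top")
for nm,uv,z in[("knob",(400,273),.182),("rodend",(322,264),.136),("rodtip",(492,306),.136),("keeper",(512,317),.149),("pot",(635,237),.172)]:
    print(nm,plane(pt(*uv),z,K,R,t))
def ps(u,v): return (159.5+(u+.5)/4.2,124.5+(v+.5)/4.2)
f2,K2,R2,t2=cap("scene")
for nm,uv,z in[("knob s",(336,213),.182),("rodend",(400,264),.136)]:
    print(nm,plane(ps(*uv),z,K2,R2,t2))
```

```text
top ((561.098876953125, 16.360641479492188), (295.6568603515625, 297.1075439453125), 75.82525634765625)
[[ 380.86783   -90.589066]
 [ 668.92944  -163.34477 ]
 [ 741.32996   123.31035 ]
 [ 453.2683    196.06606 ]]
scene ((556.7858276367188, 19.365097045898438), (293.85076904296875, 275.6932678222656), 75.723876953125)
[[ 386.96503   -89.030716]
 [ 654.1445   -157.01534 ]
 [ 726.6066    127.76091 ]
 [ 459.4272    195.74553 ]]
knob [ 0.53464884 -0.06492342  0.182     ]
rodend [ 0.5465545  -0.01148125  0.136     ]
rodtip [ 0.51732254 -0.13440242  0.136     ]
keeper [ 0.50818587 -0.1469631   0.149     ]
pot [ 0.56328194 -0.23101207  0.172     ]
knob s [ 0.53099619 -0.06326431  0.182     ]
rodend [ 0.54507327 -0.01178     0.136     ]
```

Request:
apply_moves(plan=[[255,[0.3,-0.4,-0.1],0],[255,[0.59,-0.79,-0.1],0],[255,[0.59,-0.79,-0.1],0],[255,[0.59,-0.79,-0.1],0],[255,[0.59,-0.79,-0.1],0],[255,[0.59,-0.79,0],0],[255,[0.59,-0.79,0],0],[255,[0.59,-0.79,0],0],[255,[0.59,-0.79,0],0],[255,[0.29,-0.4,0],0],[255,[0,0,0],0]], squeeze=5)

```text
time_s: 1.72
tcp_pos: [0.4522, 0.299, 0.252]
eef_rot: [-180.0, 0.0, -105.5]
contact_force: [-0.3, 0.1, 0.1]
gripper_width: 0.0001
```

Request:
apply_moves(plan=[[255,[0.4,-0.1,0],0],[255,[0.9,-0.2,0],0],[255,[0.9,-0.2,0],0],[255,[0.9,-0.2,0],0],[255,[0.9,-0.2,0],0],[255,[0.9,-0.2,0],0],[255,[0.9,-0.2,0],0],[255,[0.6,-0.1,0],0],[255,[0.2,0,0],0],[255,[0,0,0],0],[255,[0,0,0],0]])

```text
time_s: 3.1
tcp_pos: [0.432, -0.0349, 0.2516]
eef_rot: [-180.0, 0.0, -105.2]
contact_force: [0.0, 0.0, -0.4]
gripper_width: 0.0009
```

Run:
```python
from h import *
s=get_state();print(s["time_s"],s["tcp_pos"],s["eef_rot"],s["gripper_width"],s["contact_force"])
f,K,R,t=cap("wrist","w1.png");print(R,-R.T@t)
```

```text
3.1 [ 0.43197287 -0.03492681  0.25161383] [-1.79987380e+02  1.66051141e-02 -1.05237363e+02] 0.0008748173246442636 [ 0.0072842   0.04249436 -0.44732424]
[[-0.26225636 -0.96499773 -0.00098862]
 [-0.91939431  0.24955129  0.30403661]
 [-0.29314793  0.08064447 -0.95265983]] [ 0.5115537  -0.05573201  0.41167767]
```

View pics/w1.png

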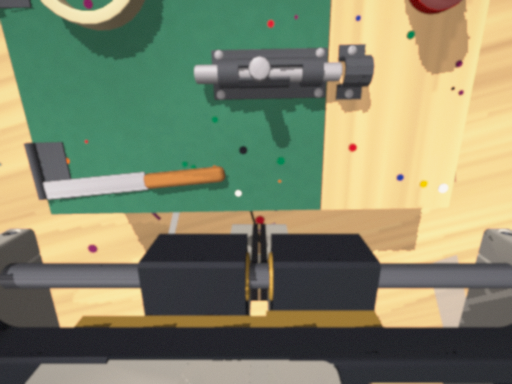

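The wrist view shows the knob end at about (260,68), the barrel from about 215 to 326 px, the keeper at about (356,70), and the lid/deck seam near x=327. I'll zoom in.

Run:
```python
from h import *
f=cv2.imread("pics/w1.png")[20:160,185:385]
cv2.imwrite("pics/w1z.png",cv2.resize(f,None,fx=4,fy=4,interpolation=cv2.INTER_CUBIC))
```

```text
(no output)
```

View pics/w1z.png

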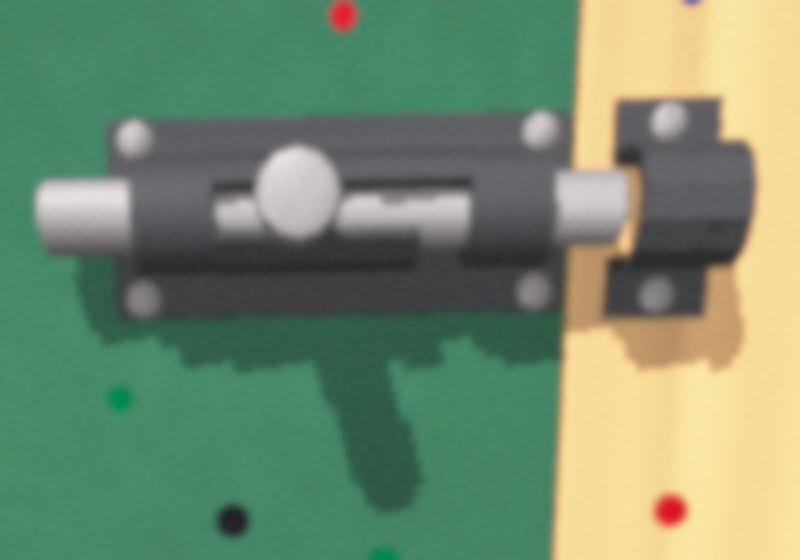

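Run:
```python
from h import *
f,K,R,t=cap("wrist")
P=lambda u,v,z: plane((184.5+(u+.5)/4,19.5+(v+.5)/4),z,K,R,t)
k=P(298,193,.182)
bl=P(108,122,.123);br=P(570,114,.123);cl=P(121,318,.123);cr=P(570,314,.123)
d=(bl+cl-br-cr);yaw=np.degrees(np.arctan2(-d[0],d[1]))
sx=[P(582,10,.12),P(556,550,.12)];dd=sx[0]-sx[1];print("plate yaw",yaw,"seam yaw",np.degrees(np.arctan2(dd[1],dd[0])),
 "platew",np.linalg.norm(bl-cl),np.linalg.norm(br-cr),"len",np.linalg.norm(bl-br))
a=np.radians(-14.2);xc=np.array([np.cos(a),np.sin(a)]);yc=np.array([-np.sin(a),np.cos(a)])
c=lambda p:(round(float(xc@(p-k)[:2])*1000,1),round(float(yc@(p-k)[:2])*1000,1))
print("knob",k)
for n,p in dict(bl=bl,br=br,cl=cl,cr=cr,rod0=P(40,217,.136),rod1=P(628,207,.136),barL=P(131,215,.146),barR=P(557,207,.146),n0=P(419,250,.144),n1=P(464,250,.144),keepL=P(640,205,.149),seam=P(571,220,.12)).items(): print(n,c(p))
```

```text
plate yaw -14.4993443052481 seam yaw -13.902327041896951 platew 0.04343573378155211 0.044285680100936746 len 0.10715502685388495
knob [ 0.53218685 -0.06128502  0.182     ]
bl (21.5, 43.7)
br (21.3, -63.4)
cl (-22.0, 43.5)
cr (-22.9, -65.9)
rod0 (0.2, 58.6)
rod1 (0.0, -74.7)
barL (-0.5, 36.5)
barR (-0.5, -56.5)
n0 (-8.6, -26.8)
n1 (-8.8, -36.8)
keepL (-0.6, -73.8)
seam (-1.4, -65.6)
```

Request:
apply_moves(plan=[[255,[-0.3,0,0],-0.17],[255,[-0.3,-0.5,0],0],[255,[-0.18,-0.6,0],0],[255,[0,-0.6,0],0],[255,[0,-0.37,0],0],[255,[0,0,0.4],0],[255,[0,0,0.4],0],[255,[0,0,0],0],[255,[0,0,0],0]])

```text
time_s: 4.32
tcp_pos: [0.5425, -0.0231, 0.2124]
eef_rot: [-179.9, 0.0, -104.2]
contact_force: [0.0, 0.9, 0.4]
gripper_width: 0.0003
```

Run:
```python
from h import *
s=get_state();print(s["time_s"],s["tcp_pos"],s["eef_rot"],s["gripper_width"],s["contact_force"])
a=np.radians(-14.2);xc=np.array([np.cos(a),np.sin(a)]);yc=np.array([-np.sin(a),np.cos(a)])
d=s["tcp_pos"][:2]-[.5322,-.0613];print(xc@d,yc@d)
f,K,R,t=cap("wrist","w2.png")
f,K,R,t=cap("scene"); cv2.imwrite("pics/s2.png",cv2.resize(f[125:260,160:330],None,fx=4.2,fy=4.2,interpolation=cv2.INTER_CUBIC))
```

```text
4.325 [ 0.54251601 -0.02312794  0.21243336] [-1.79947436e+02  6.11256056e-03 -1.04231235e+02] 0.00032551486721370444 [0.00287898 0.91206852 0.35786042]
0.0006369199893372316 0.03953632370603726
```

View pics/w2.png

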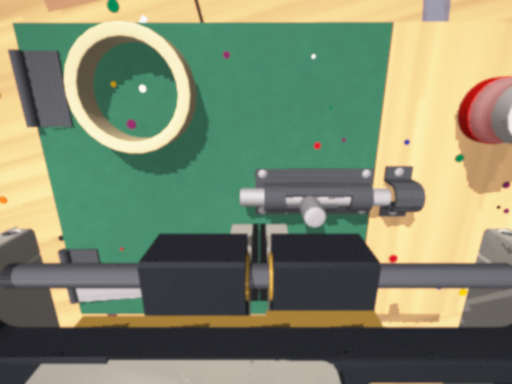

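View pics/s2.png

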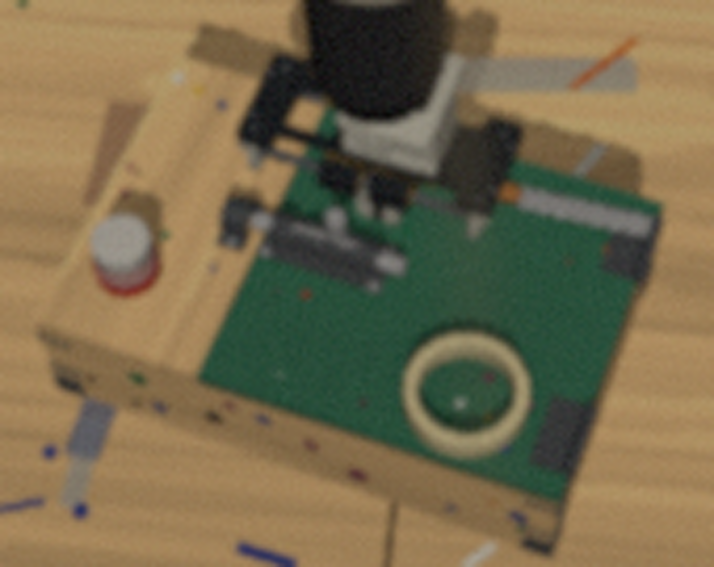

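Both views show the shut fingertips over the +y side of the barrel, clear of the knob at about (314,213) in the wrist view. I'll check the knob's projection, lower the fingers, and approach.

Run:
```python
from h import *
f,K,R,t=cap("wrist");print(proj([.5322,-.0613,.182],K,R,t))
```

```text
[314.10758422 216.61278968]
```

Request:
apply_moves(plan=[[255,[0,0,0.4],0],[255,[0,0,0.4],0],[255,[0,0,0.2],0],[255,[0.08,0,0],0],[255,[0.08,0,0],0],[255,[0,0,0],0]])

```text
time_s: 5.22
tcp_pos: [0.5404, -0.0315, 0.1623]
eef_rot: [-179.9, 0.0, -104.3]
contact_force: [0.0, 0.4, 0.0]
gripper_width: 0.0007
```

Request:
apply_moves(plan=[[255,[0.06,0,0],0],[255,[0.06,0,0],0],[255,[0.06,0,0],0],[255,[0.06,0,0],0],[255,[0,0,0],0]])

```text
time_s: 5.85
tcp_pos: [0.5372, -0.0429, 0.1616]
eef_rot: [-180.0, 0.0, -104.3]
contact_force: [0.4, 1.5, -0.0]
gripper_width: 0.0004
```

Run:
```python
from h import *
s=get_state();print(s["tcp_pos"],s["contact_force"])
f,K,R,t=cap("wrist","w3.png")
```

```text
[ 0.53722466 -0.04288407  0.16163193] [ 0.35235859  1.54464181 -0.00354125]
```

View pics/w3.png

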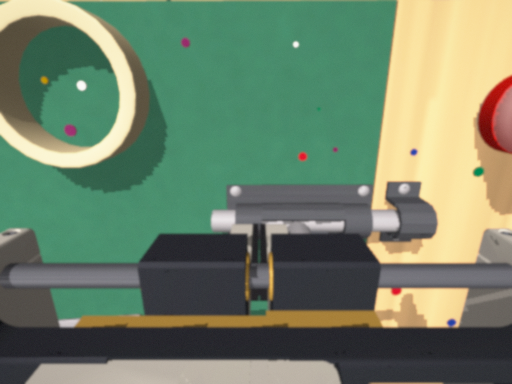

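Request:
apply_moves(plan=[[255,[0.06,0,0],0],[255,[0.06,0,0],0],[255,[0.06,0,0],0],[255,[0.06,0,0],0],[255,[0,0,0],0]])

```text
time_s: 6.52
tcp_pos: [0.5341, -0.0548, 0.1616]
eef_rot: [180.0, -0.0, -104.3]
contact_force: [0.3, 1.7, 0.7]
gripper_width: 0.0005
```

Run:
```python
from h import *
s=get_state();print(s["tcp_pos"],s["contact_force"])
f,K,R,t=cap("wrist","w4.png")
```

```text
[ 0.53411592 -0.05480967  0.16159016] [0.34466849 1.74780608 0.65266239]
```

View pics/w4.png

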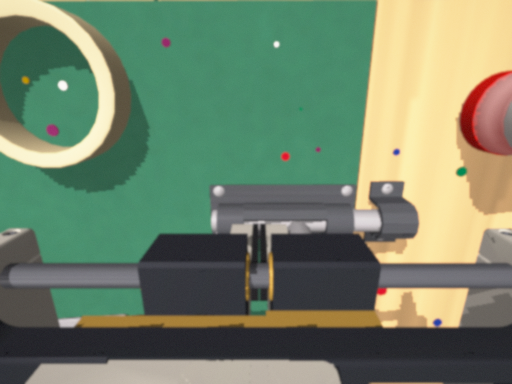

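The rod's +y end has shrunk into the barrel, so the bolt is sliding.

Request:
apply_moves(plan=[[255,[0.06,0,0],0],[255,[0.06,0,0],0],[255,[0.06,0,0],0],[255,[0.06,0,0],0],[255,[0.04,0,0],0],[255,[0,0,0],0]])

```text
time_s: 7.32
tcp_pos: [0.5307, -0.0683, 0.1616]
eef_rot: [180.0, -0.0, -104.3]
contact_force: [0.8, 0.6, 0.7]
gripper_width: 0.0004
```

Request:
apply_moves(plan=[[255,[0.04,0,0],0],[255,[0.02,0,0],0],[255,[0,0,0],0]])

```text
time_s: 7.7
tcp_pos: [0.53, -0.0709, 0.1616]
eef_rot: [-180.0, 0.0, -104.3]
contact_force: [1.2, 1.5, 0.7]
gripper_width: 0.0003
```

Request:
apply_moves(plan=[[255,[0.03,0,0],0],[255,[0,0,0],0]])

```text
time_s: 7.95
tcp_pos: [0.5301, -0.0713, 0.1616]
eef_rot: [-180.0, 0.1, -104.3]
contact_force: [1.0, 7.7, 0.4]
gripper_width: 0.0007
```

Request:
apply_moves(plan=[[255,[0.02,0,0],0],[255,[0,0,0],0]])

```text
time_s: 8.2
tcp_pos: [0.5303, -0.0716, 0.1617]
eef_rot: [-179.9, 0.2, -104.3]
contact_force: [1.1, 11.5, 1.3]
gripper_width: 0.0009
```

Run:
```python
from h import *
s=get_state();print(s["tcp_pos"],s["contact_force"])
a=np.radians(-14.2);xc=np.array([np.cos(a),np.sin(a)]);yc=np.array([-np.sin(a),np.cos(a)])
d=s["tcp_pos"][:2]-[.5322,-.0613];print(xc@d,yc@d)
f,K,R,t=cap("wrist"); cv2.imwrite("pics/w5.png",cv2.resize(f[150:270,190:440],None,fx=3,fy=3,interpolation=cv2.INTER_CUBIC))
```

```text
[ 0.53025258 -0.07160295  0.16169414] [ 1.09367789 11.51351915  1.26793275]
0.0006394676856745114 -0.010465862785834092
```

View pics/w5.png

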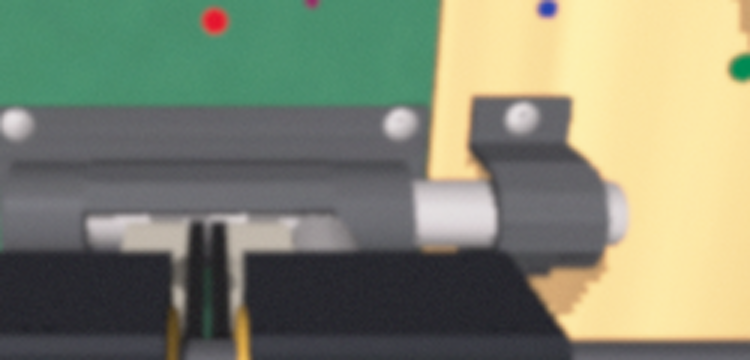

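The bolt is against its hard stop: the rod tip shows through the keeper, and the last 1 mm commanded moved only 0.3 mm at 11 N. I'll back off and go round to the knob's +x side.

Request:
apply_moves(plan=[[255,[-0.15,0,0],0],[255,[-0.05,0,-0.3],0],[255,[0,0,-0.5],0],[255,[0,-0.6,0],0],[255,[0.3,0,0],0],[255,[0.35,0,0],0],[255,[0,0,0],0],[255,[0,0,0],0]])

```text
time_s: 9.25
tcp_pos: [0.5524, -0.103, 0.2018]
eef_rot: [-180.0, 0.0, -104.3]
contact_force: [-0.2, -0.2, 0.4]
gripper_width: 0.0002
```

Run:
```python
from h import *
s=get_state();print(s["tcp_pos"],s["contact_force"])
a=np.radians(-14.2);xc=np.array([np.cos(a),np.sin(a)]);yc=np.array([-np.sin(a),np.cos(a)])
d=s["tcp_pos"][:2]-[.5322,-.0613];print(xc@d,yc@d)
for n,z in(("scene",(110,270,130,330)),("top",(135,275,185,360))):
    f,K,R,t=cap(n); cv2.imwrite(f"pics/{n}6.png",cv2.resize(f[z[0]:z[1],z[2]:z[3]],None,fx=3.7,fy=3.7,interpolation=cv2.INTER_CUBIC))
```

```text
[ 0.55242676 -0.10296537  0.20179542] [-0.19910741 -0.24832011  0.39562563]
0.029829561448636882 -0.03543052176333992
```

View pics/scene6.png

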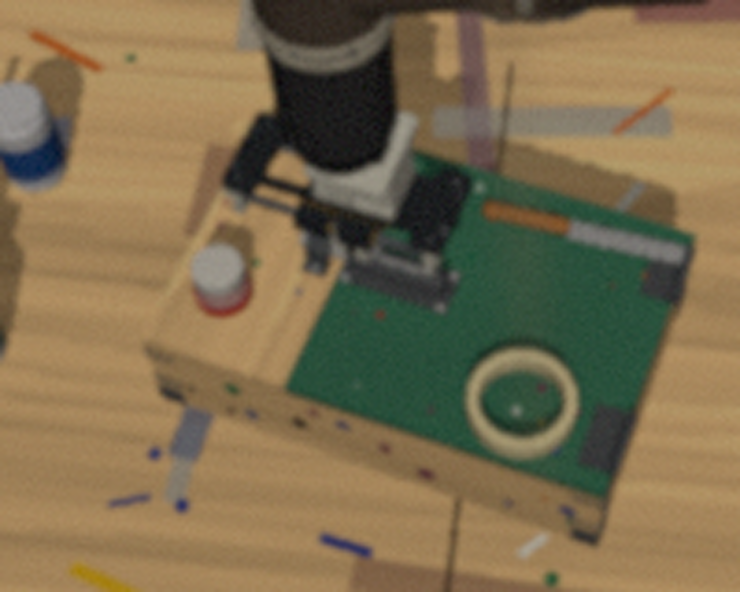

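View pics/top6.png

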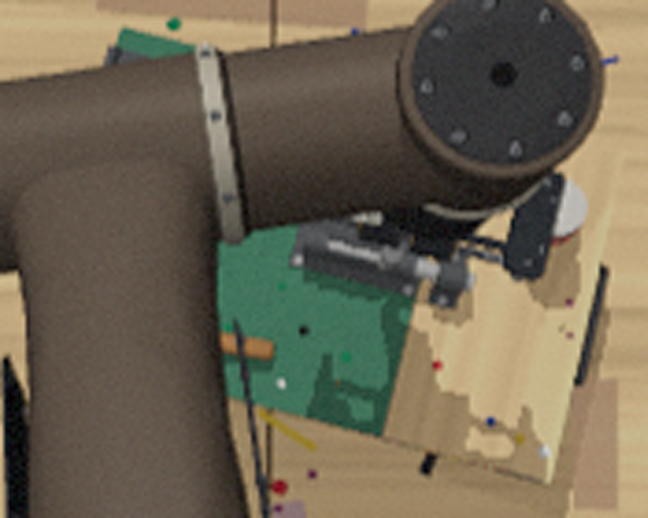

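Request:
apply_moves(plan=[[255,[0,0,0.3],0],[255,[0,0,0.38],0],[255,[0,0.1,0],0],[255,[0,0.08,0],0],[255,[0,0,0],0]])

```text
time_s: 9.98
tcp_pos: [0.5443, -0.1001, 0.1683]
eef_rot: [-179.9, 0.0, -104.2]
contact_force: [0.3, 0.2, 0.5]
gripper_width: 0.0004
```

Request:
apply_moves(plan=[[255,[0,0.08,0],0],[255,[0,0.08,0],0],[255,[0,0.08,0],0],[255,[0,0,0],0]])

```text
time_s: 10.48
tcp_pos: [0.5323, -0.0973, 0.1678]
eef_rot: [-180.0, 0.0, -104.3]
contact_force: [0.2, 0.7, 0.3]
gripper_width: 0.0003
```

Run:
```python
from h import *
f,K,R,t=cap("wrist"); cv2.imwrite("pics/w7.png",cv2.resize(f[150:270,140:390],None,fx=3,fy=3,interpolation=cv2.INTER_CUBIC))
f,K,R,t=cap("scene"); cv2.imwrite("pics/s7.png",cv2.resize(f[150:220,170:270],None,fx=7,fy=7,interpolation=cv2.INTER_CUBIC))
```

```text
(no output)
```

View pics/w7.png

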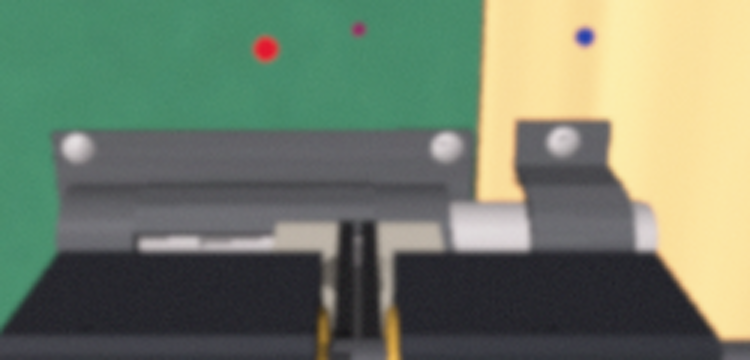

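View pics/s7.png

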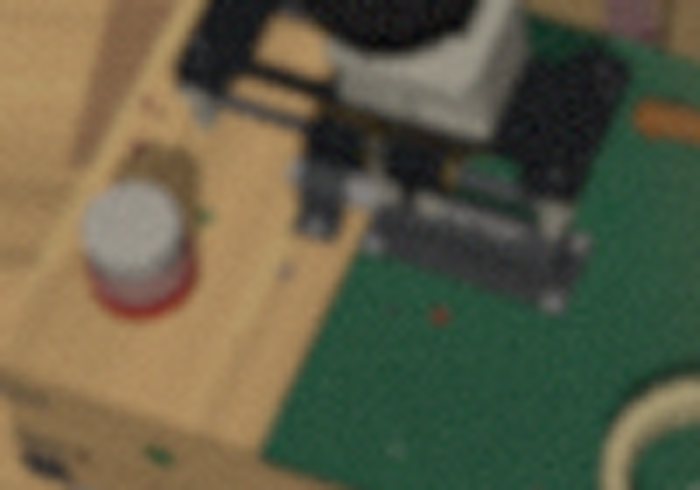

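The knob is hidden behind the fingers, but the rod still shows through the keeper, so the bolt is still home. I'll keep going.

Request:
apply_moves(plan=[[255,[0,0.08,0],0],[255,[0,0.08,0],0],[255,[0,0.08,0],0],[255,[0,0,0],0]])

```text
time_s: 11.08
tcp_pos: [0.5204, -0.0943, 0.1675]
eef_rot: [180.0, -0.0, -104.3]
contact_force: [0.5, -0.1, 0.1]
gripper_width: 0.0004
```

Request:
apply_moves(plan=[[255,[0,0.08,0],0],[255,[0,0.08,0],0],[255,[0,0.08,0],0],[255,[0,0.08,0],0],[255,[0,0,0],0]])

```text
time_s: 11.7
tcp_pos: [0.505, -0.0904, 0.1676]
eef_rot: [180.0, 0.0, -104.3]
contact_force: [0.0, 0.2, 1.2]
gripper_width: 0.0005
```

Run:
```python
from h import *
s=get_state();print(s["tcp_pos"],s["contact_force"])
a=np.radians(-14.2);xc=np.array([np.cos(a),np.sin(a)]);yc=np.array([-np.sin(a),np.cos(a)])
d=s["tcp_pos"][:2]-[.5322,-.0613];print(xc@d,yc@d)
f,K,R,t=cap("top"); cv2.imwrite("pics/t8.png",cv2.resize(f[170:240,230:330],None,fx=7,fy=7,interpolation=cv2.INTER_CUBIC))
f,K,R,t=cap("wrist","w8.png")
```

```text
[ 0.50501947 -0.09037535  0.16762718] [0.01829223 0.16498089 1.22424542]
-0.019217634877126348 -0.034854550411196346
```

View pics/t8.png

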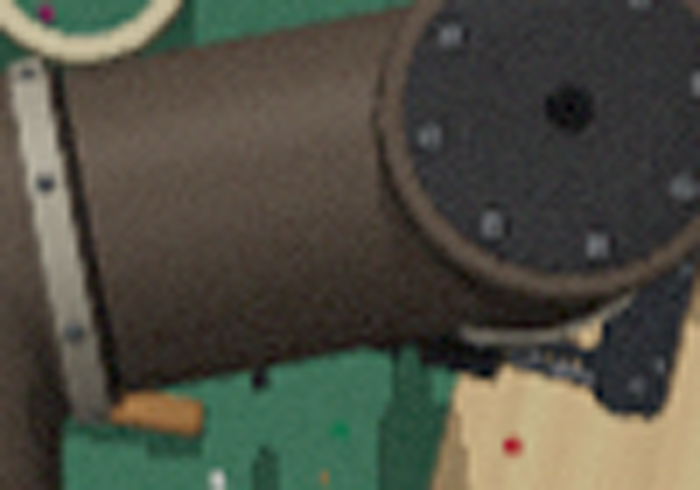

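View pics/w8.png

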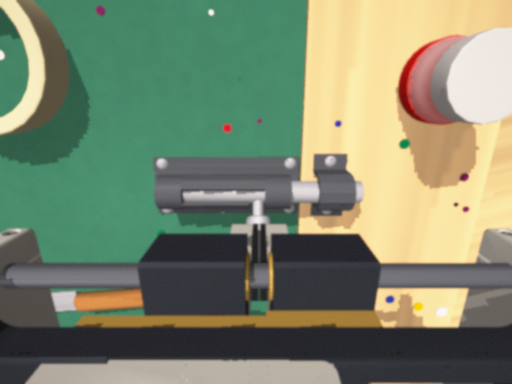

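The wrist view shows the stem at (258,208) going sideways into the notch, with the knob tipping ahead of the finger. Now I'll go diagonally down.

Request:
apply_moves(plan=[[255,[0,0.07,0.06],0],[255,[0,0.06,0.06],0],[255,[0,0.04,0.07],0],[255,[0,0.03,0.07],0],[255,[0,0,0],0]])

```text
time_s: 12.42
tcp_pos: [0.4953, -0.088, 0.1542]
eef_rot: [180.0, -0.0, -104.3]
contact_force: [0.3, -0.7, 0.2]
gripper_width: 0.0005
```

Request:
apply_moves(plan=[[255,[0,0.02,0.06],0],[255,[0,0,0.04],0],[255,[0,0,0],0]])

```text
time_s: 12.8
tcp_pos: [0.4947, -0.0877, 0.1494]
eef_rot: [180.0, -0.0, -104.3]
contact_force: [-0.2, -1.2, 0.4]
gripper_width: 0.0002
```

Request:
apply_moves(plan=[[255,[0,0,0.03],0],[255,[0,0,0.02],0],[255,[0,0,0],0]])

```text
time_s: 13.18
tcp_pos: [0.4947, -0.0877, 0.1471]
eef_rot: [180.0, -0.0, -104.3]
contact_force: [-1.5, 0.4, 2.3]
gripper_width: 0.0003
```

Request:
apply_moves(plan=[[255,[0,0,0.02],0],[255,[0,0,0],0]])

```text
time_s: 13.42
tcp_pos: [0.4948, -0.0878, 0.1467]
eef_rot: [-180.0, -0.0, -104.3]
contact_force: [-3.8, 1.9, 7.9]
gripper_width: 0.0005
```

Request:
apply_moves(plan=[[255,[0,0,0.02],0],[255,[0,0,0],0]])

```text
time_s: 13.68
tcp_pos: [0.4948, -0.0878, 0.1463]
eef_rot: [-180.0, -0.0, -104.2]
contact_force: [-5.0, 2.4, 14.3]
gripper_width: 0.0007
```

Request:
apply_moves(plan=[[255,[0,0,-0.2],0],[255,[0,0,-0.6],0],[255,[0,0,-0.8],0],[255,[0,0.5,-0.4],0],[255,[0,0.6,0],0],[255,[0,0.3,0],0],[255,[0,0,0],0],[255,[0,0,0],0]])

```text
time_s: 14.68
tcp_pos: [0.4275, -0.0705, 0.2451]
eef_rot: [-180.0, -0.0, -104.3]
contact_force: [0.2, -0.3, -0.7]
gripper_width: 0.0004
```

Run:
```python
from h import *
s=get_state();print(s["time_s"],s["tcp_pos"],s["contact_force"])
f,K,R,t=cap("wrist"); cv2.imwrite("pics/w9.png",cv2.resize(f[0:230,100:420],None,fx=2.4,fy=2.4,interpolation=cv2.INTER_CUBIC))
cap("scene","s9.png")
# expected knob end at 1.5 rad, home
a=np.radians(-14.2);xc=np.array([np.cos(a),np.sin(a)]);yc=np.array([-np.sin(a),np.cos(a)])
for nm,x,y,z in(("end",-.0459,-.0325,.139),("axis",0,-.0325,.136)):
    p=np.array([.5322,-.0613])+xc*x+yc*y;q=proj([*p,z],K,R,t);print(nm,(q-[100,0])*2.4)
```

```text
14.675 [ 0.42752437 -0.07046403  0.24507422] [ 0.18336903 -0.32604876 -0.74944376]
end [378.29924667 312.84925185]
axis [378.14588264 186.39570199]
```

View pics/w9.png

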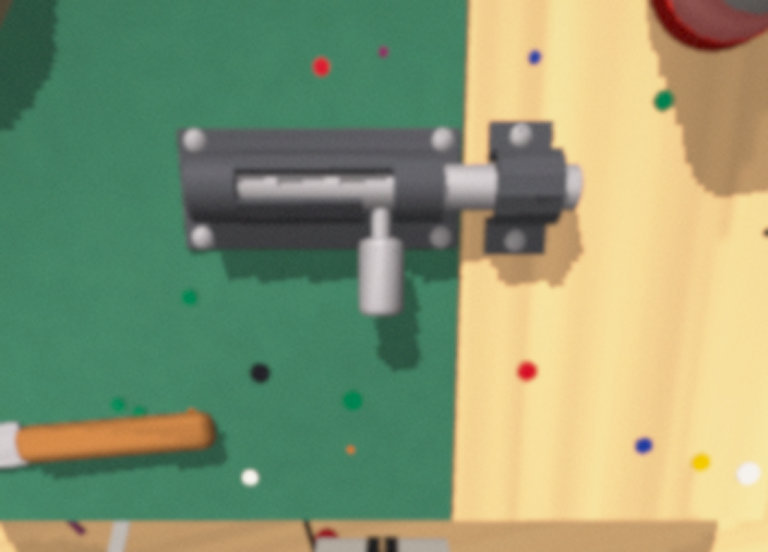

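View pics/s9.png

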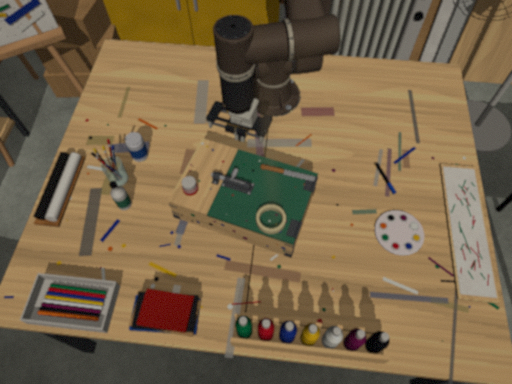

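The wrist view shows the knob lying level in the notch. Its end is near (380,314), against a predicted (378,313), and the rod is right through the keeper. The scene view shows everything else in place. The arm is clear, so I'll hand in.

```bash
python3 -c "
from plant import close_job
print(close_job())"
```

```text
the job is handed in; nothing more can be done
None
```

The bolt is fully home in the keeper and the knob is down in the notch. I handed the job in at about 15 s of the 48 s allowed.

- **Slide:** I pushed the knob about 33 mm along the slot with the shut fingertips until it met the stop. The reading was about 11.5 N there, and the rod tip showed through the keeper.
- **Turn:** From the knob's +x side I tipped it over and followed it down to its stop, with about 15 N at the end. Both readings are below the 35 N limit. They were taken at the end of each move, so brief peaks in between were not seen.
- **Final pictures:** With the arm clear, the end of the knob appeared within about 2 px, in the 2.4x enlarged picture, of where it should be with the bolt home and the knob at 1.5 rad. The lid was shut, and nothing on or around the chest looked moved.

No check failed or disagreed. The knob was hidden behind the fingers for parts of the push and the tip, so there I went by force and the rod's position.

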